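# Shut the heel press, pin it and keep it pressed

### The arm

A 6-joint arm with a two-finger parallel gripper is mounted at the origin on the work surface. World frame = base frame: x ahead of the robot, y to its left, z up, the work surface at z = 0. Lengths are in m, angles in rad, forces in N, time in s.
With the tool pointing down it reaches from about 0.3 to 0.75 m from the base axis. Payload 8.5 kg.
Tool frame: the origin (TCP) lies on the centre line of the jaws, within the pads' length; the fingertips stand 22 mm ahead of it and the grasp point (between the pads) lies 3 mm ahead of it (r.tip_reach is the distance from the TCP to the fingertips, in m); y points along the fingers, z is the direction in which the jaws open and shut, and the axes are right-handed (so a half turn about y gives the same grasp; the last joint's range is limited). The gripper opens to 85 mm and grips with 20 to 120 N. Pads are 22 mm wide; open, the fingers measure 114 mm over their backs; the gripper's body (76 mm by 85 mm) begins 54 mm behind the grasp point. The pads swing forward as they close: fully open they stand 13 mm farther back than shut.
Start: joints at [1.129, 0.381, 1.297, -0, 1.464, -0.215], TCP at [0.124, 0.536, 0.253] pointing down, gripper open.
Joint ranges: [-3.11, 3.11], [-0.89, 2.33], [0.22, 2.48], [-1.42, 4.56], [0.17, 2.85], [-2.88, 2.88]. Speed limits (rad/s): [2.39, 2.39, 3.14, 3.14, 3.14, 3.14].

### API

Orientations are given as a unit quaternion [x, y, z, w].
In Python, from rig import r, camera, order gives the robot as it stands. The module is installed in compiled form; this text tells all that it offers.
- The arm moves only by the tool servo_tool, never from a script. Its argument "deltas" is a list of rows, each a list of 3 entries, a list of its own where there are three numbers: the shift along the world's x, y, z in cm, then the turn about the world's z in rad, then the opening, from -1 (shut) to 1 (fully open), so that 0 is half open. A call has 1 to 10 rows; each row shifts and turns the commanded pose from where the row before left it; what a row does not reach is not made up. A row lasts 1/12 s, in which the tool goes at most 41.7 mm and 7.16 degrees, less where a joint would pass 70% of its speed; a pose out of reach is approached as far as the arm can. A call is refused whole if a number of a shift passes 4.17 or a number of a turn 0.125, either way. A call with a gripper value outside its range is refused whole. The fingers move at their own pace and stop on an object; "force" is the grip in N (left out, the last holds). Time passes only in rows, so rows that do not move let the fingers close. It gives the time, the measured TCP pose, the force and the opening at its end, in the units of the state.
- r.state(): the state, without advancing time (a new reading comes with each control period).
- camera(name): name is "scene" or "side" or "wrist"; returns a dict with "img" (400x640x3 uint8, red, green, blue), "fx", "fy", "cx", "cy" (pixels), "world_from_camera" (4x4, takes a point from camera to world coordinates). Camera axes: x right, y up, looking along -z (the intrinsics and any distortion apply to the point x, -y, -z); pixel columns grow to the right and rows downward; lengths in m; the calibration is good to about 2 mm. The wrist camera is an equidistant fisheye: a pixel r from the principal point sees the ray r / f radians off the axis. A picture is of the moment at which its call begins. There is no depth.
- order.finish_job(): hands the job in, once; it reports no verdict.
The state is a dict: "clock": time; "qpos": joint angles; "joint_velocities": joint speeds; "joint_torque": joint torques, N m; "position": TCP position; "orientation": TCP orientation; "wrist_force": force on the tool from outside, world axes, zero at the start; "torque": the same for the moment, N m; "width": finger opening in m.
Only numpy, scipy, OpenCV 4.12 (cv2) and the standard library are available. Lean on these libraries where they do the work, as an engineer would, in place of code of your own. Each camera call takes 0.05 s, during which the arm holds its last target.

### The job

The small hinged heel press on the shoemaker's bench stands open: swing its lid down onto the cork former, then take the long locking pin (the one with the tall slim knob) from the wooden rack and push it down through the hole in the lid into the hole in the base. The former is sprung and holds the lid slightly up, so push the pin down until its flange has pressed the lid fully shut, and finish like that: still gripping the pin and pressing, without letting go. Leave the short pin, the tin, the hammer and the rubber heel block where they are.

Things in the scene. Friction and masses are not known exactly. Their poses are not given: they have to be found in the camera images.
- jig_hinge (a point): fixed heel press (aluminium clamshell: base 200 x 110 x 40 mm with a lid hinged along one short edge): the middle of the hinge axis, 41 mm above the bench. Axes are the base's: x level, from the hinge across the base to the free end with the pin hole, y along the hinge, z up
- jig_hole (a point): the middle of the mouth of the vertical pin hole in the base, 40 mm above the bench, 170 mm from the hinge along x; the hole is 13 mm wide and goes through the 40 mm base. Same axes as jig_hinge
- lid (a joint): angle of the lid, rad: 0 fully shut (hard stop), 1.57 upright, 1.9 leaning fully back. The hinge is stiff and damped: the lid stays put between about 1.35 and 1.8; once pushed below about 1.2 it falls by itself in up to 2 s onto the sprung cork dome, which stops it at about 0.03
- lid_hole (a point): middle of the lid's pin hole at its outer (upper when shut) face; 13 mm wide, 10 mm deep, 170 mm from the hinge; shut, it lies over jig_hole, 51 mm above the bench, ajar on the dome about 5 mm higher. From there 6 to 9 N down at the hole shuts the lid; it rises again when the push ends. z is the lid's outward normal
- lid_edge (a point): the middle of the lid's free edge. The lid is an aluminium plate, 0.5 kg, 190 mm long from the hinge, 110 mm wide, 10 mm thick, with two 6 mm ribs on its outer face; its inner face lies in the plane of the hinge axis, 1 mm above the base when shut
- rack: fixed wooden pin rack 140 x 56 x 50 mm high, origin at the centre of its underside; x along its length. Two vertical through holes, 13 mm wide, at x = -40 and +40 mm; one pin hangs in each by its flange, which rests on the top, 50 mm above the bench
- pin: the long locking pin, plain steel, 0.12 kg, upright in one of the rack holes; origin at the centre of its lower tip, z up along it. Shaft 10 mm thick, 40 mm long, its lowest 8 mm tapered to 4 mm; flange 34 mm wide from 40 to 46 mm; tall slim knob 20 mm wide from 46 to 80 mm. Pressed home its tip is 11 mm above the bench
- short_pin: the short pin, plain steel, in the other rack hole: same flange, but a low wide knob (32 mm wide, 16 mm tall) and a shaft of only 18 mm; origin at the centre of its lower tip. Not to be used
- tin: bystander: a bare metal tin, 84 mm wide, 100 mm tall, origin at the centre of its underside
- hammer: bystander: a hammer lying on the bench, origin under its middle
- heel_block: bystander: a black rubber heel block, about 90 x 65 x 30 mm, origin on its underside
There are look-alikes about, which are no part of the job. What is shaped like the pin but blue or turquoise is not meant. Of the things that look like the rack, take the one that is farthest from the robot's base at the start.

How it is judged:
By the outcome, as a careful person would: the job done as asked, in the order asked, and still so for the second after the job is handed in, while the arm keeps its last pose, push and grip.
It also fails if it takes over 54 s, if anything falls off the work surface, if the arm or the gripper's body presses on something with over 40 N, if the wrist force passes 120 N, or if a joint passes its speed limit or range.

## Working session

There is one attempt and no reset: what is moved stays moved. The work goes in short steps, Python scripts to look and compute and a tool call to move; the robot and the scene stay as the last step left them, time stands still between calls to the robot, and variables do not carry over. Pictures are saved under pics/ and viewed, and the job is handed in when it is done.

Besides the shell and the picture viewer there is one more tool, called after "Call:" by a JSON object that holds its "op" and its "data", one argument or row to a line. servo_tool: Moves the arm, as the interface text tells. Its arguments: {"type":"object","properties":{"deltas":{"type":"array"},"force":{"type":"number"}},"required":["deltas"]}

```bash
mkdir -p pics; python3 - <<'E'
from rig import r,camera,order
import cv2,numpy as np
print(r.state(), r.tip_reach)
for n in ["scene","side","wrist"]:
    c=camera(n); cv2.imwrite(f"pics/{n}0.png",c["img"][:,:,::-1]); print(n,c["fx"],c["fy"],c["cx"],c["cy"],np.round(c["world_from_camera"],3).tolist(),[k for k in c])
E
```

```text
{'clock': 0.0, 'qpos': array([ 1.12868238e+00,  3.81199035e-01,  1.29828714e+00, -3.64143684e-05,
        1.46358526e+00, -2.15305234e-01]), 'joint_velocities': array([1.30384527e-03, 2.17271629e-04, 3.01394942e-05, 6.26577410e-04,
       1.78221392e-04, 2.26323368e-04]), 'joint_torque': array([-4.05613959e-03, -4.48453009e+01, -2.31278908e+01, -4.38816996e-04,
        4.68355473e-03,  2.86668694e-05]), 'position': array([0.12357344, 0.53566118, 0.25270122]), 'orientation': array([ 0.70306369, -0.08017249,  0.07985916, -0.70206576]), 'wrist_force': array([ 0.1570118 ,  0.58273243, -0.11760188]), 'torque': array([-0.04686348,  0.02511744, -0.04277905]), 'width': 0.08566594698778583} 0.022
scene 471.9014045618711 471.9014045618711 315.7419924666316 193.62652280800611 [[-0.258, -0.843, 0.472, 1.081], [0.966, -0.219, 0.137, 0.213], [-0.012, 0.491, 0.871, 1.087], [0.0, 0.0, 0.0, 1.0]] ['img', 'fx', 'fy', 'cx', 'cy', 'world_from_camera']
side 443.3957572438398 443.3957572438398 322.83002741070476 201.76653714590933 [[-0.916, 0.258, -0.307, 0.157], [-0.401, -0.577, 0.712, 0.855], [0.007, 0.775, 0.632, 0.791], [0.0, 0.0, 0.0, 1.0]] ['img', 'fx', 'fy', 'cx', 'cy', 'world_from_camera']
wrist 309.70691628693146 309.70691628693146 323.39909398027436 199.8419960686365 [[0.225, -0.933, -0.282, 0.053], [0.974, 0.215, 0.066, 0.553], [-0.001, -0.29, 0.957, 0.374], [0.0, 0.0, 0.0, 1.0]] ['img', 'fx', 'fy', 'cx', 'cy', 'world_from_camera']
```

View pics/scene0.png

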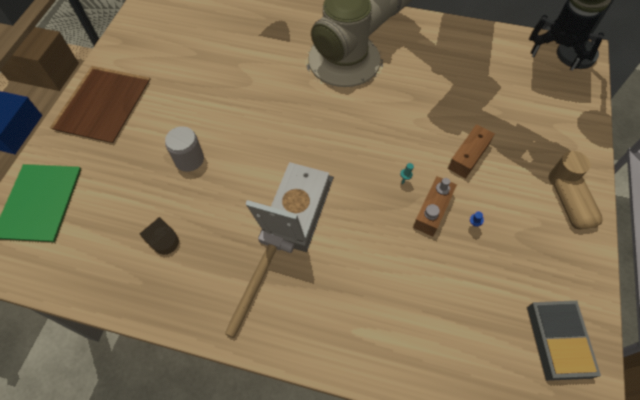

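View pics/side0.png

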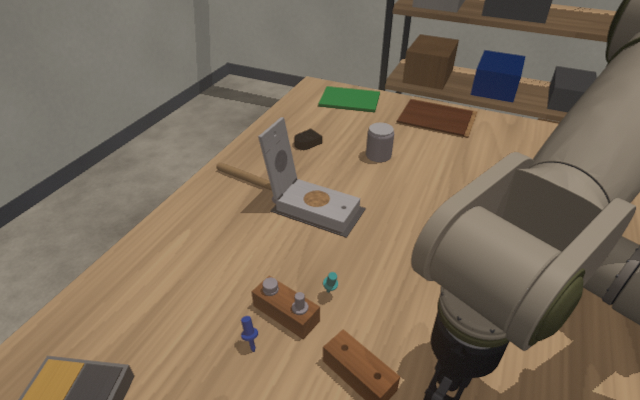

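View pics/wrist0.png

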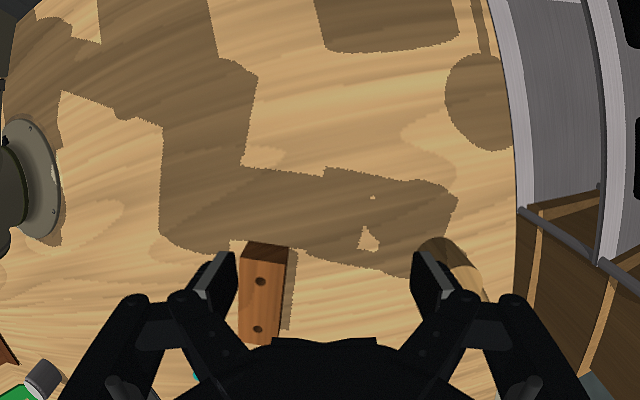

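Scene view: the press is at about (297,205), with its open lid at (277,220). The rack holding two grey pins is at (435,205), and an empty look-alike rack is at (472,150). The turquoise pin is at (407,173) and the blue one at (477,220). Next I'll enlarge both areas.

```bash
cat > h.py <<'E'
import numpy as np,cv2
from rig import r,camera,order
def ray(c,u,v):
    M=np.array(c["world_from_camera"]); d=np.array([(u-c["cx"])/c["fx"],-(v-c["cy"])/c["fy"],-1.0])
    d=M[:3,:3]@d; return M[:3,3],d/np.linalg.norm(d)
def onz(c,u,v,z):
    o,d=ray(c,u,v); return o+d*(z-o[2])/d[2]
def tri(c1,p1,c2,p2):
    o1,d1=ray(c1,*p1);o2,d2=ray(c2,*p2)
    A=np.stack([d1,-d2],1);t=np.linalg.lstsq(A,o2-o1,rcond=None)[0]
    a=o1+d1*t[0];b=o2+d2*t[1];return (a+b)/2,np.linalg.norm(a-b)
def proj(c,P):
    M=np.array(c["world_from_camera"]);p=M[:3,:3].T@(np.array(P)-M[:3,3])
    return np.array([c["cx"]+c["fx"]*p[0]/-p[2],c["cy"]-c["fy"]*p[1]/-p[2]])
def crop(c,u0,v0,u1,v1,k,name):
    i=c["img"][v0:v1,u0:u1,::-1];cv2.imwrite("pics/"+name,cv2.resize(i,None,fx=k,fy=k,interpolation=cv2.INTER_CUBIC))
E
python3 - <<'E'
from h import *
s=camera("scene");d=camera("side")
crop(s,230,150,350,260,5,"s_jig.png");crop(s,390,120,500,240,5,"s_rack.png")
crop(d,250,110,370,240,4,"d_jig.png");crop(d,230,260,350,360,5,"d_rack.png")
E
```

```text
(no output)
```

View pics/s_jig.png

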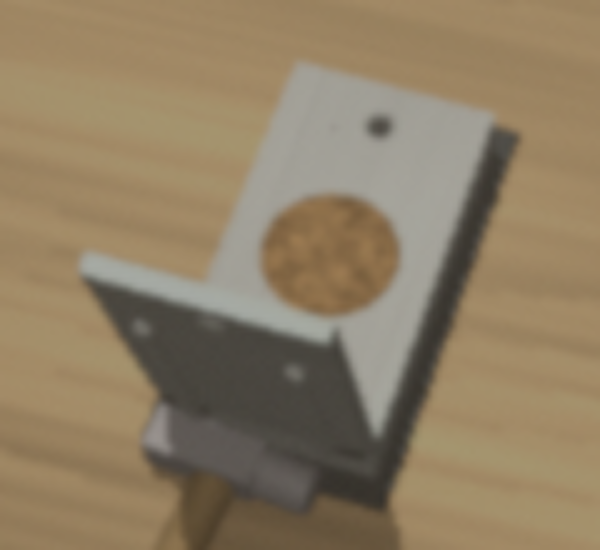

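View pics/s_rack.png

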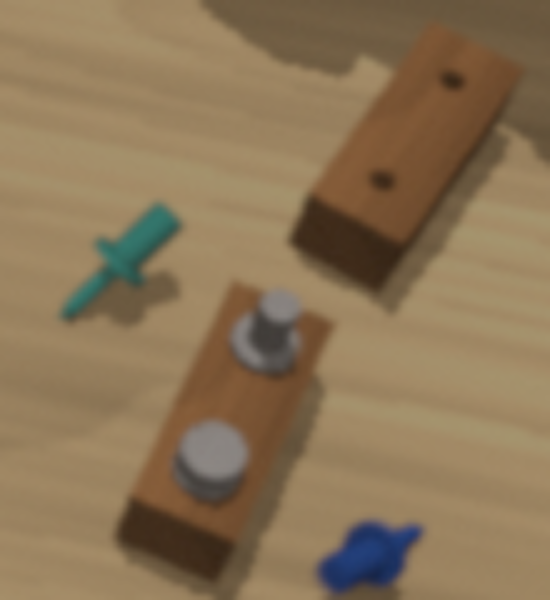

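View pics/d_jig.png

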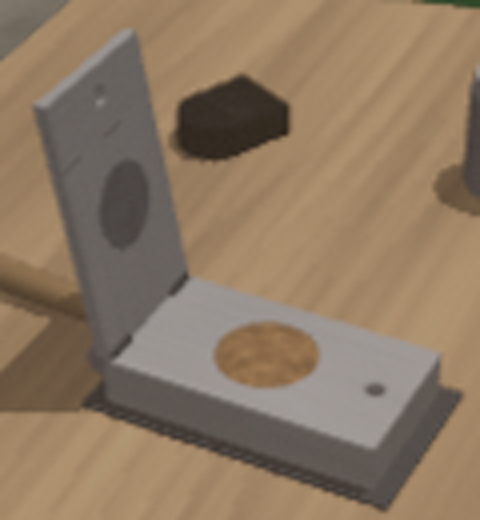

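View pics/d_rack.png

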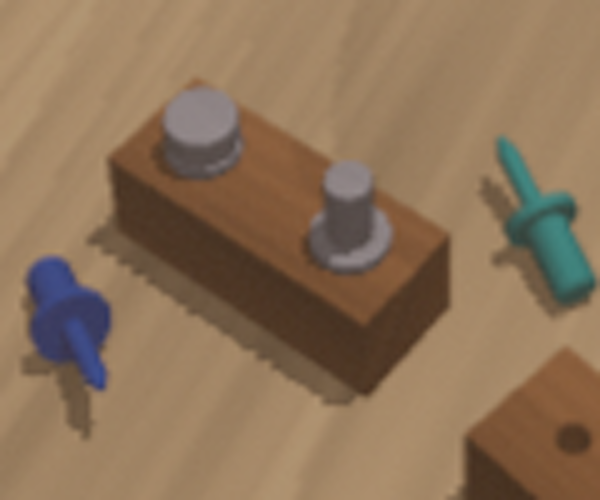

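```bash
cat > m.py <<'E'
from h import *
s=camera("scene");d=camera("side")
def S(x,y,o=(230,150),k=5): return (o[0]+(x+.5)/k-.5,o[1]+(y+.5)/k-.5)
def D(x,y): return S(x,y,(250,110),4)
def SR(x,y): return S(x,y,(390,120))
def DR(x,y): return S(x,y,(230,260))
def show(n,a,b,z):
    p,e=tri(s,a,d,b); print(n,"tri",p.round(4),"gap",round(e,4),"scene@z",onz(s,*a,z).round(4)[:2],"side@z",onz(d,*b,z).round(4)[:2])
show("jighole",S(379,126),D(375,389.5),.04)
show("free L",S(299,62),D(440,355),.04)
show("free R",S(494,113),D(376,449),.04)
show("cork",S(331,254),D(267,354),.05)
show("lid edge far",S(83,262),D(132,32),.2)
show("lid edge near",S(334,336),D(40,107),.2)
show("pin top",SR(281,307),DR(348,180),.09)
show("pin flange",SR(266,341),DR(349,238),.056)
show("short top",SR(214,447),DR(202,112),.072)
show("rack c1",SR(235,282),DR(449,236),.05)
show("rack c2",SR(333,324),DR(367,323),.05)
show("rack c3",SR(135,497),DR(196,80),.05)
show("rack c4",SR(232,540),DR(110,160),.05)
E
python3 m.py
```

```text
jighole tri [0.4641 0.0062 0.0385] gap 0.0024 scene@z [0.466  0.0074] side@z [0.463  0.0065]
free L tri [ 0.4369 -0.0453  0.0391] gap 0.0019 scene@z [ 0.4383 -0.0444] side@z [ 0.4362 -0.0454]
free R tri [0.4416 0.0623 0.0395] gap 0.003 scene@z [0.4432 0.0635] side@z [0.4407 0.0611]
cork tri [0.5441 0.0032 0.04  ] gap 0.003 scene@z [0.5505 0.0063] side@z [0.5384 0.0128]
lid edge far tri [ 0.6686 -0.0588  0.2249] gap 0.0026 scene@z [ 0.6578 -0.0656] side@z [ 0.691 -0.101]
lid edge near tri [0.6752 0.0515 0.226 ] gap 0.0044 scene@z [0.6647 0.0483] side@z [0.6986 0.0115]
pin top tri [0.4234 0.3547 0.0881] gap 0.0037 scene@z [0.4261 0.3557] side@z [0.4217 0.3543]
pin flange tri [0.4229 0.3554 0.053 ] gap 0.0022 scene@z [0.4256 0.3558] side@z [0.4213 0.3564]
short top tri [0.5006 0.3359 0.0727] gap 0.003 scene@z [0.5013 0.3371] side@z [0.5002 0.334 ]
rack c1 tri [0.388  0.3355 0.0483] gap 0.004 scene@z [0.3908 0.3367] side@z [0.3864 0.3348]
rack c2 tri [0.4005 0.3871 0.0481] gap 0.0039 scene@z [0.4033 0.3882] side@z [0.3989 0.3865]
rack c3 tri [0.5236 0.3047 0.0491] gap 0.0049 scene@z [0.5259 0.3064] side@z [0.522  0.3032]
rack c4 tri [0.5352 0.3554 0.047 ] gap 0.0009 scene@z [0.5371 0.3553] side@z [0.5335 0.357 ]
```

Scene and side agree within about 4 mm.
- **Pin:** the tall slim grey one at scene (446,181), side (300,296). It stands in the two-pin rack, the farther of the two racks. Its top measures z = 0.088 against an expected 0.090.
- **Jig hole:** about (0.4645, 0.007).
- **Hinge:** about (0.634, 0).
- **Lid:** about 1.77 rad, edge height 0.226, which fits a 190 mm lid.

I'll check the tool axes and plan the lid push.

```bash
python3 - <<'E'
from h import *
from scipy.spatial.transform import Rotation as R
s=r.state();M=R.from_quat(s["orientation"]).as_matrix();print(M.round(3))
print("to pre-push", (np.array([.735,-.002,.30])-s["position"])*100)
E
```

```text
[[ 0.974 -0.     0.225]
 [-0.225 -0.     0.974]
 [-0.    -1.    -0.   ]]
to pre-push [ 61.13608901 -53.78499124   4.6837358 ]
```

Call:
{"op": "servo_tool", "data": {
  "deltas": [
    [[1.0,-0.8,1.0],0.02,-1],
    [[2.0,-1.8,1.0],0.02,-1],
    [[2.4,-2.1,1.0],0.02,-1],
    [[2.4,-2.1,1.0],0.02,-1],
    [[2.4,-2.1,0.5],0.02,-1],
    [[2.4,-2.1,0.2],0.02,-1],
    [[2.4,-2.1,0],0.02,-1],
    [[2.4,-2.1,0],0.02,-1],
    [[2.4,-2.1,0],0.02,-1],
    [[2.4,-2.1,0],0,-1]
  ],
  "force": 60
}}

```text
clock: 1.18
position: [0.3466, 0.3407, 0.3005]
orientation: [-0.707, 0.016, -0.016, 0.707]
wrist_force: [0.3, -0.7, -0.3]
width: 0.0001
```

Call:
{"op": "servo_tool", "data": {
  "deltas": [
    [[2.4,-2.1,0],0,-1],
    [[2.4,-2.1,0],0,-1],
    [[2.4,-2.1,0],0,-1],
    [[2.4,-2.1,0],0,-1],
    [[2.4,-2.1,0],0,-1],
    [[2.4,-2.1,0],0,-1],
    [[2.4,-2.1,0],0,-1],
    [[2.4,-2.1,0],0,-1],
    [[2.4,-2.1,0],0,-1],
    [[2.4,-2.1,0],0,-1]
  ]
}}

```text
clock: 2.02
position: [0.5867, 0.1306, 0.3003]
orientation: [-0.707, 0.017, -0.017, 0.707]
wrist_force: [-0.1, 0.8, -0.5]
width: 0.0002
```

Call:
{"op": "servo_tool", "data": {
  "deltas": [
    [[2.5,-2.2,0],0,-1],
    [[2.5,-2.2,0],0,-1],
    [[2.5,-2.2,0],0,-1],
    [[2.5,-2.2,0],0,-1],
    [[2.5,-2.2,0],0,-1],
    [[2.3,-2.2,0],0,-1],
    [[0,0,0],0,-1]
  ]
}}

```text
clock: 2.6
position: [0.7363, -0.0049, 0.2971]
orientation: [0.707, -0.019, 0.017, -0.707]
wrist_force: [-0.6, -0.3, -0.8]
width: -0.0003
```

```bash
python3 - <<'E'
from h import *
print(r.state()["position"],r.state()["qpos"].round(3))
c=camera("side");d=camera("scene");cv2.imwrite("pics/a1.png",np.hstack([cv2.resize(c["img"][40:260,200:420,::-1],(400,400)),cv2.resize(d["img"][120:300,200:380,::-1],(400,400))]))
E
```

```text
[ 0.73626071 -0.00490662  0.29706853] [-1.670e-01  7.390e-01  5.310e-01 -1.000e-03  1.874e+00 -1.686e+00]
```

View pics/a1.png

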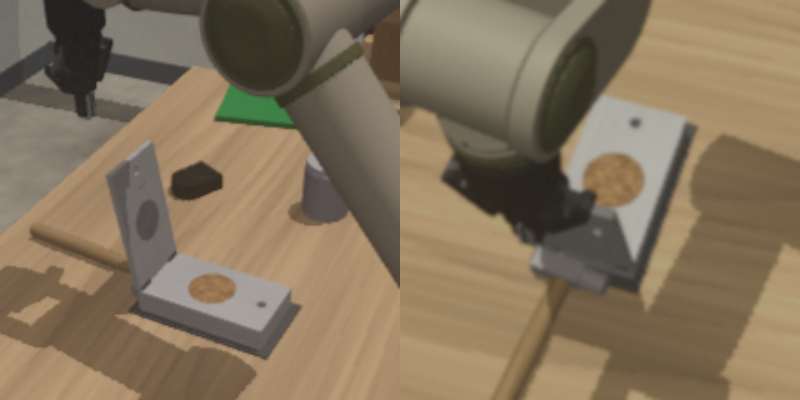

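Side view: the closed gripper, at (85,100) in the left panel, is behind the lid (140,210) and clear of it. Next it goes down behind the lid.

Call:
{"op": "servo_tool", "data": {
  "deltas": [
    [[0,0.3,-1.5],0,-1],
    [[0,0,-2],0,-1],
    [[0,0,-2],0,-1],
    [[0,0,-2],0,-1],
    [[0,0,-1.2],0,-1],
    [[-1,0,0],0,-1],
    [[-1,0,0],0,-1]
  ]
}}

```text
clock: 3.28
position: [0.7125, 0.0043, 0.2126]
orientation: [-0.707, 0.017, -0.015, 0.707]
wrist_force: [0.0, 0.1, 0.9]
width: -0.0001
```

Call:
{"op": "servo_tool", "data": {
  "deltas": [
    [[-1,0,0],0,-1],
    [[-1,0,0],0,-1],
    [[-1,0,0],0,-1],
    [[-1,0,0],0,-1],
    [[-1,0,0],0,-1]
  ]
}}

```text
clock: 3.7
position: [0.6629, 0.0042, 0.2147]
orientation: [-0.707, 0.015, -0.017, 0.707]
wrist_force: [2.0, -0.8, 0.7]
width: -0.0002
```

Call:
{"op": "servo_tool", "data": {
  "deltas": [
    [[-1,0,0],0,-1],
    [[-1,0,0],0,-1],
    [[-1,0,0],0,-1],
    [[-1,0,0],0,-1],
    [[-1,0,0],0,-1],
    [[-1,0,0],0,-1],
    [[-1,0,0],0,-1],
    [[-0.5,0,0],0,-1]
  ]
}}

```text
clock: 4.37
position: [0.5871, 0.004, 0.2142]
orientation: [-0.707, 0.016, -0.016, 0.707]
wrist_force: [1.0, 0.3, -0.1]
width: -0.0001
```

```bash
python3 - <<'E'
from h import *
c=camera("side");d=camera("scene");cv2.imwrite("pics/a2.png",np.hstack([cv2.resize(c["img"][40:260,200:420,::-1],(400,400)),cv2.resize(d["img"][120:300,200:380,::-1],(400,400))]))
E
```

```text
(no output)
```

View pics/a2.png

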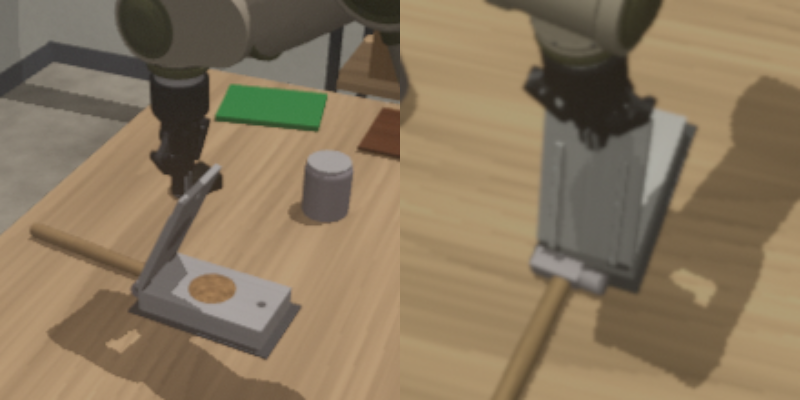

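The side view shows the lid, from (145,285) to (215,170), past its tipping point and falling on its own. I'll lift away and head to the rack.

Call:
{"op": "servo_tool", "data": {
  "deltas": [
    [[0,0,1],0,-1],
    [[0,0,2],0,-0.5],
    [[-0.8,1.6,1.5],-0.02,0],
    [[-1.3,2.8,0],-0.02,0.2],
    [[-1.3,2.8,0],-0.02,0.2],
    [[-1.3,2.8,0],-0.02,0.2],
    [[-1.3,2.8,0],-0.02,0.2],
    [[-1.3,2.8,0],-0.02,0.2],
    [[-1.3,2.8,0],-0.02,0.2],
    [[-1.3,2.8,0],-0.02,0.2]
  ]
}}

```text
clock: 5.3
position: [0.4893, 0.2164, 0.2592]
orientation: [-0.703, 0.073, -0.074, 0.703]
wrist_force: [0.0, 1.4, 0.3]
width: 0.0509
```

Call:
{"op": "servo_tool", "data": {
  "deltas": [
    [[-1.3,2.8,-1],-0.02,0.2],
    [[-1.3,2.8,-1],0,0.2],
    [[-1.3,2.8,-1],0,0.2],
    [[-1.3,2.8,-1],0,0.2],
    [[-1.3,2.8,-1],0,0.2],
    [[0,0,0],0,0.2],
    [[0,0,0],0,0.2]
  ]
}}

```text
clock: 5.88
position: [0.4242, 0.3562, 0.2085]
orientation: [0.703, -0.079, 0.079, -0.703]
wrist_force: [-0.5, -0.3, -0.1]
width: 0.0512
```

```bash
python3 - <<'E'
from h import *
from scipy.spatial.transform import Rotation as R
s=r.state();print(s["position"],s["width"],R.from_quat(s["orientation"]).as_matrix()[:,2].round(3))
c=camera("side");d=camera("scene");w=camera("wrist")
for n,x in zip("cdw",(c,d,w)): cv2.imwrite(f"pics/b_{n}.png",x["img"][:,:,::-1])
E
```

```text
[0.42419525 0.35620702 0.20847646] 0.0511618927448292 [ 0.222  0.975 -0.   ]
```

View pics/b_c.png

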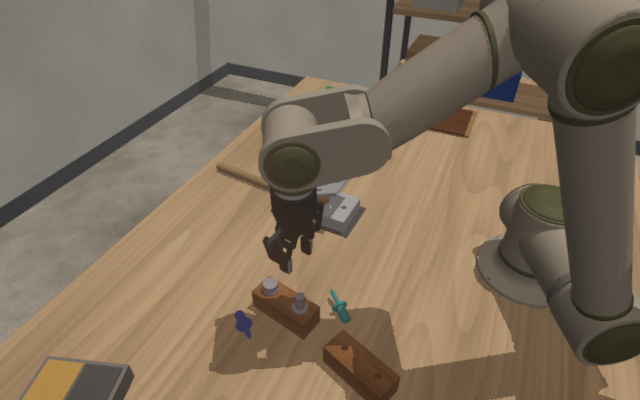

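View pics/b_d.png

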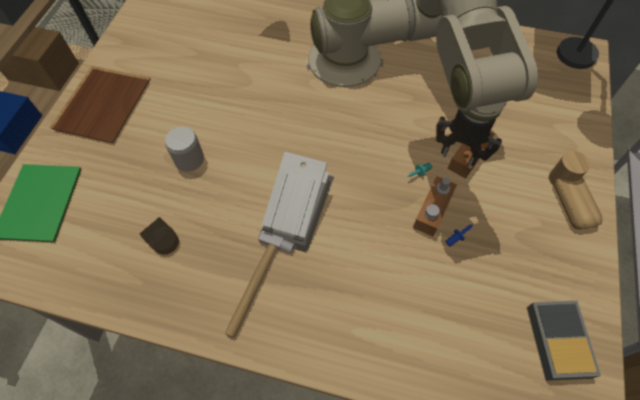

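View pics/b_w.png

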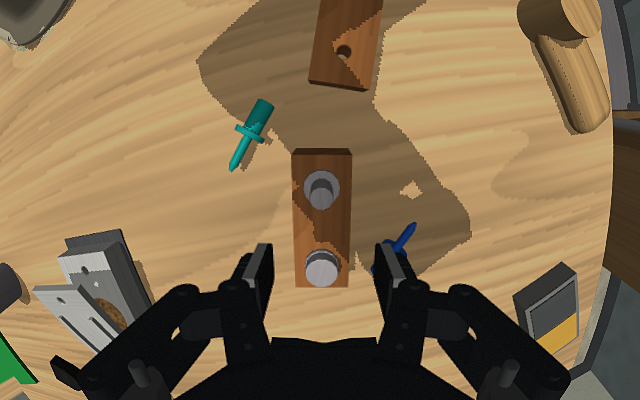

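```bash
cat >> h.py <<'E'
def wray(c,u,v):
    M=np.array(c["world_from_camera"]);dx,dy=(u-c["cx"]),(v-c["cy"]);rr=np.hypot(dx,dy);th=rr/c["fx"]
    k=np.sin(th)/max(rr,1e-9); d=np.array([dx*k,-dy*k,-np.cos(th)]); return M[:3,3],M[:3,:3]@d
def wonz(c,u,v,z):
    o,d=wray(c,u,v); return o+d*(z-o[2])/d[2]
E
python3 - <<'E'
from h import *
w=camera("wrist");print(r.state()["clock"])
crop(w,280,140,370,290,4,"w_pin.png"); crop(w,20,220,170,360,4,"w_jig.png")
E
```

```text
6.0833
```

View pics/w_pin.png

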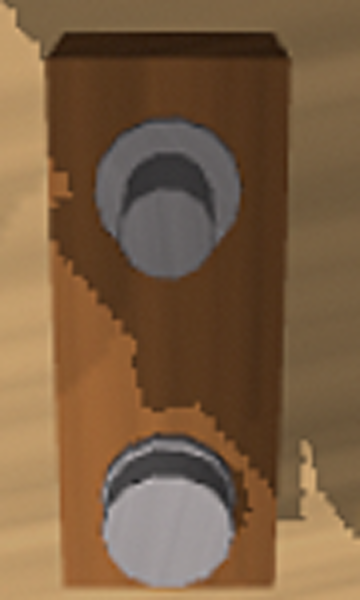

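View pics/w_jig.png

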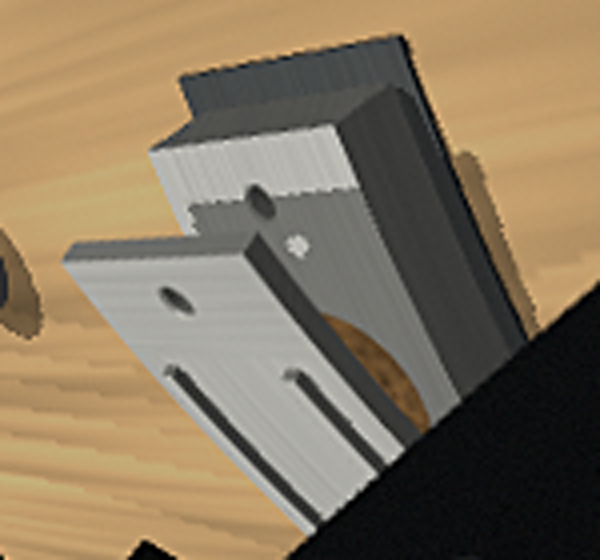

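```bash
python3 - <<'E'
from h import *
w=camera("wrist")
f=lambda x,y:(280+(x+.5)/4-.5,140+(y+.5)/4-.5)
print("top",wonz(w,*f(167,232),.09),"flange",wonz(w,*f(168,190),.056),"short",wonz(w,*f(170,526),.072)); print(r.state()["position"])
E
```

```text
top [0.42358439 0.3540068  0.09      ] flange [0.42363507 0.35403416 0.056     ] short [0.50021729 0.33667077 0.072     ]
[0.42544886 0.35421781 0.20891223]
```

All three views agree on the pin at (0.4236, 0.354). I'll go down over the knob.

Call:
{"op": "servo_tool", "data": {
  "deltas": [
    [[-0.15,0,-1.5],0,0.2],
    [[0,0,-2.5],0,0.2],
    [[0,0,-2.5],0,0.2],
    [[0,0,-2.5],0,0.2],
    [[0,0,-2],0,0.2],
    [[0,0,-1.0],0,0.2],
    [[0,0,-0.6],0,0.2],
    [[0,0,0],0,0.2],
    [[0,0,0],0,0.2]
  ]
}}

```text
clock: 6.88
position: [0.4238, 0.3549, 0.0832]
orientation: [-0.702, 0.08, -0.081, 0.703]
wrist_force: [0.1, 0.6, 0.2]
width: 0.0514
```

```bash
python3 - <<'E'
from h import *
s=r.state();print(s["position"],s["wrist_force"])
c=camera("side");w=camera("wrist");d=camera("scene")
cv2.imwrite("pics/c1.png",np.hstack([cv2.resize(c["img"][230:340,230:350,::-1],(400,400)),cv2.resize(w["img"][140:340,220:420,::-1],(400,400))]))
crop(d,230,140,350,260,4,"c2.png")
E
```

```text
[0.4237817  0.35494737 0.0832145 ] [0.12142866 0.57899959 0.17964933]
```

View pics/c1.png

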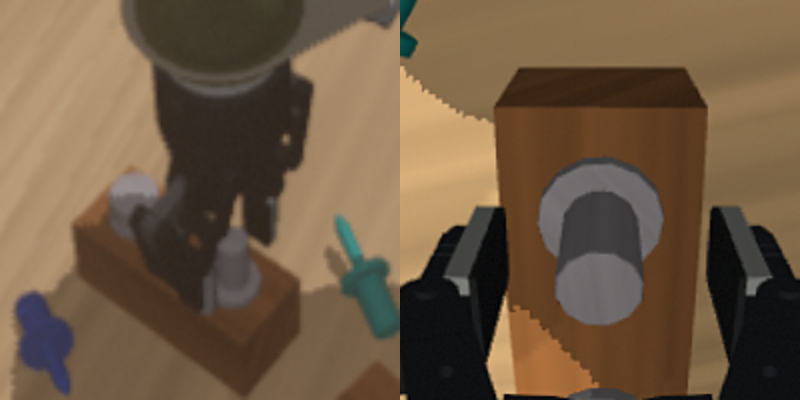

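View pics/c2.png

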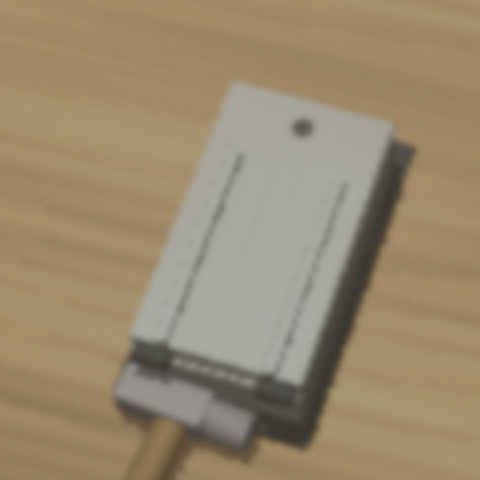

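The knob is centred between the jaws (wrist panel, about (600,250)). The lid now lies down on the former, with its hole at (302,128) in the crop. I'll close the jaws.

Call:
{"op": "servo_tool", "data": {
  "deltas": [
    [[0,0,0],0,-1],
    [[0,0,0],0,-1],
    [[0,0,0],0,-1],
    [[0,0,0],0,-1],
    [[0,0,0],0,-1],
    [[0,0,0],0,-1]
  ],
  "force": 80
}}

```text
clock: 7.53
position: [0.4233, 0.3549, 0.083]
orientation: [-0.702, 0.08, -0.08, 0.703]
wrist_force: [-1.0, -1.2, 6.4]
width: 0.0178
```

```bash
python3 - <<'E'
from h import *
s=r.state();print(s["position"],s["wrist_force"],s["width"])
w=camera("wrist");crop(w,220,140,420,340,3,"d1.png")
d=camera("scene");m=d["img"][160:190,290:320].astype(int).sum(2)
cc=camera("side");crop(cc,300,150,380,240,6,"d2.png")
# lid hole: dark blob centroid
v,u=np.where(m<m.min()+0.5*(np.median(m)-m.min()));print(len(u))
k=(np.hypot(u-np.median(u),v-np.median(v))<5);p=(u[k].mean()+290,v[k].mean()+160);print(p,onz(d,*p,.056),onz(d,*p,.051))
E
```

```text
[0.42325211 0.35491141 0.08298007] [-1.04233835 -1.23934976  6.41469105] 0.017782131015291677
17
(np.float64(305.11764705882354), np.float64(171.41176470588235)) [0.46573331 0.00704874 0.056     ] [0.46274807 0.00605104 0.051     ]
```

View pics/d1.png

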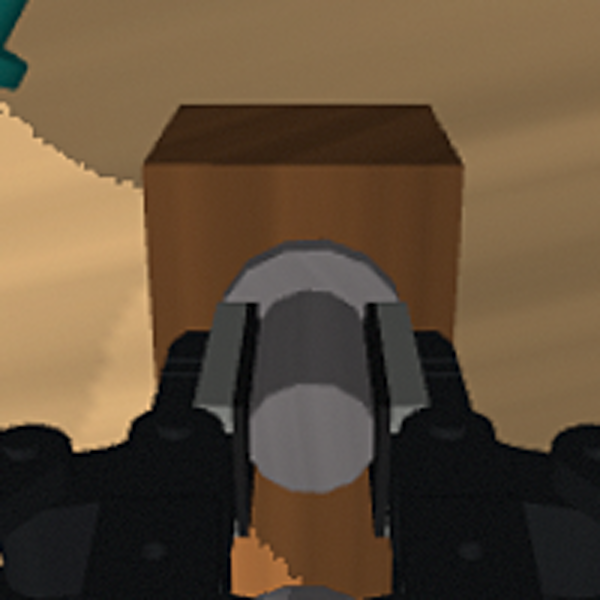

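View pics/d2.png

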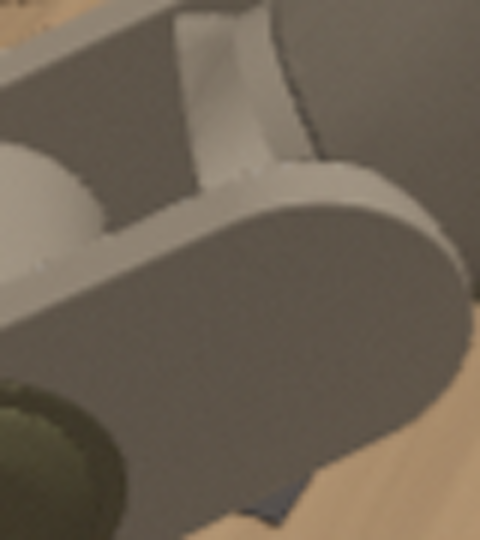

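The pin is held between the pads. Lifting straight up.

Call:
{"op": "servo_tool", "data": {
  "deltas": [
    [[0,0,0.4],0,-1],
    [[0,0,1],0,-1],
    [[0,0,1.5],0,-1],
    [[0,0,1.5],0,-1],
    [[0,0,1.5],0,-1],
    [[0,0,1.5],0,-1],
    [[0,0,1.5],0,-1],
    [[0,0,1.0],0,-1]
  ]
}}

```text
clock: 8.35
position: [0.4234, 0.3551, 0.1834]
orientation: [-0.702, 0.079, -0.081, 0.703]
wrist_force: [-0.5, -0.3, -1.6]
width: 0.0181
```

Call:
{"op": "servo_tool", "data": {
  "deltas": [
    [[0.2,-1.5,0],0,-1],
    [[0.3,-2.5,0],0,-1],
    [[0.3,-2.5,0],0,-1],
    [[0.3,-2.5,0],0,-1],
    [[0.3,-2.5,0],0,-1],
    [[0.3,-2.5,0],0,-1],
    [[0.3,-2.5,0],0,-1],
    [[0.3,-2.5,0],0,-1],
    [[0.3,-2.5,0],0,-1],
    [[0.3,-2.5,0],0,-1]
  ]
}}

```text
clock: 9.18
position: [0.4521, 0.1137, 0.1817]
orientation: [-0.703, 0.08, -0.08, 0.703]
wrist_force: [0.8, 1.0, -0.8]
width: 0.0179
```

Call:
{"op": "servo_tool", "data": {
  "deltas": [
    [[0.2,-2.0,0],0,-1],
    [[0.2,-1.5,0],0,-1],
    [[0.2,-1.2,0],0,-1],
    [[0,0,0],0,-1],
    [[0,0,0],0,-1]
  ]
}}

```text
clock: 9.6
position: [0.4581, 0.0678, 0.1815]
orientation: [-0.702, 0.08, -0.08, 0.703]
wrist_force: [0.8, -0.2, -1.1]
width: 0.0177
```

```bash
python3 - <<'E'
from h import *
s=r.state();print(s["position"],s["wrist_force"],s["width"])
w=camera("wrist");d=camera("scene");c=camera("side")
cv2.imwrite("pics/e1.png",w["img"][:,:,::-1])
crop(d,230,100,390,220,4,"e2.png");crop(c,270,110,400,230,5,"e3.png")
E
```

```text
[0.45813349 0.06777024 0.18153614] [ 0.82632531 -0.23840193 -1.08379965] 0.0177150775868307
```

View pics/e1.png

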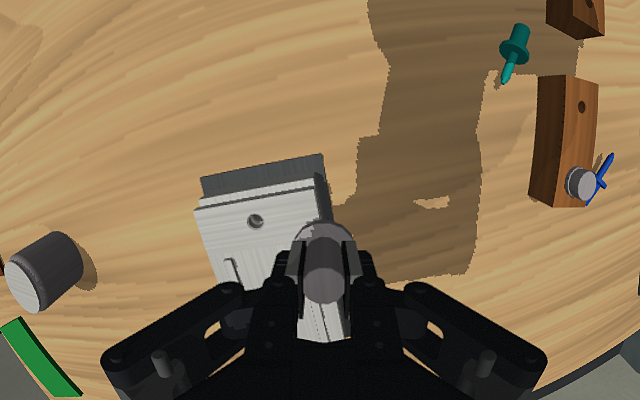

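View pics/e2.png

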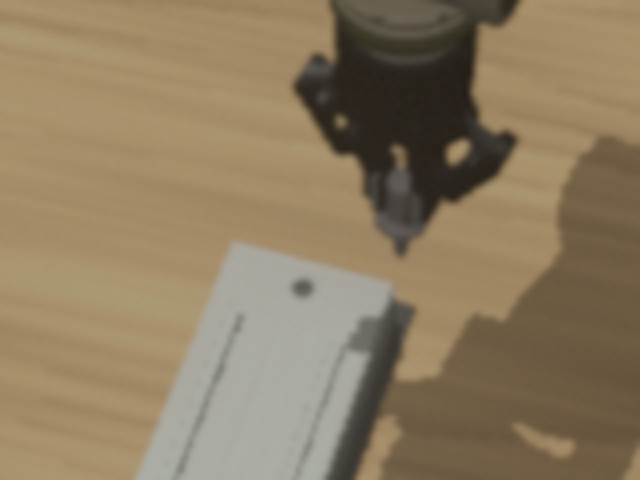

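View pics/e3.png

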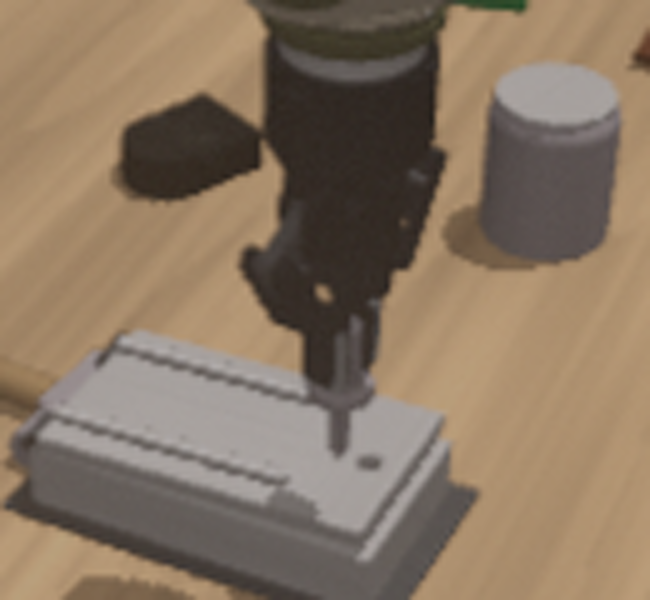

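```bash
python3 - <<'E'
from h import *
w=camera("wrist");d=camera("scene");c=camera("side");print(r.state()["position"])
# subpixel hole centroids from dark blobs
def blob(c,u,v,h,n):
    g=cv2.cvtColor(c["img"],cv2.COLOR_RGB2GRAY)[v-h:v+h+1,u-h:u+h+1].astype(float)
    wt=np.clip(np.percentile(g,75)-10-g,0,None)
    yy,xx=np.mgrid[-h:h+1,-h:h+1]; k=np.hypot(xx,yy)<h
    wt=wt*k;p=(u+(wt*xx).sum()/wt.sum(),v+(wt*yy).sum()/wt.sum());print(n,p);return p
pw=blob(w,256,221,13,"w");ps=blob(d,305,172,5,"s");pc=blob(c,344,202,4,"c")
print("wrist",wonz(w,*pw,.056));print("scene",onz(d,*ps,.056));print("side",onz(c,*pc,.056));print(tri(d,ps,c,pc))
crop(d,315,135,345,170,16,"f2.png");crop(c,325,170,365,215,13,"f3.png");crop(w,236,201,276,241,10,"f1.png")
E
python3 -c "
import cv2,numpy as np
a=[cv2.imread('pics/f%d.png'%i) for i in (1,2,3)];h=400
cv2.imwrite('pics/f.png',np.hstack([cv2.resize(x,(260,int(x.shape[0]*260/x.shape[1])))[:300] for x in a if 1][0:0] or [cv2.copyMakeBorder(cv2.resize(x,(260,int(x.shape[0]*260/x.shape[1]))),0,320-int(x.shape[0]*260/x.shape[1]),0,0,cv2.BORDER_CONSTANT) for x in a]))"
```

```text
[0.4580335  0.06846603 0.18135541]
w (np.float64(253.7347134139045), np.float64(221.18296039248534))
s (np.float64(305.25383828045034), np.float64(171.51688843398156))
c (np.float64(343.44013490725126), np.float64(202.11467116357505))
wrist [0.46531751 0.00584754 0.056     ]
scene [0.46595318 0.00747475 0.056     ]
side [0.46367007 0.00588592 0.056     ]
(array([0.46445251, 0.00645472, 0.05525941]), np.float64(0.00238090511126233))
```

View pics/f.png

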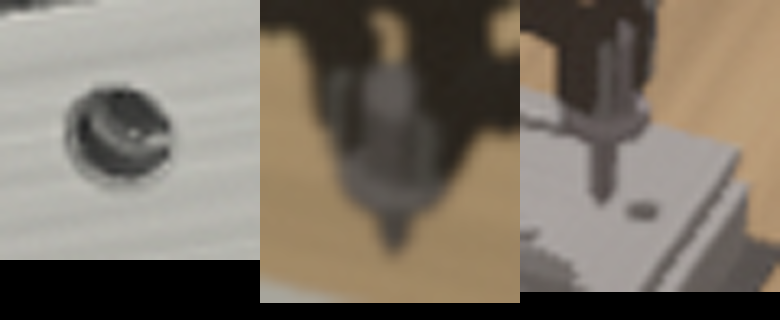

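```bash
python3 - <<'E'
from h import *
d=camera("scene");c=camera("side");w=camera("wrist");P=r.state()["position"];print(P)
z=P[2]-.073
print("scene tip",onz(d,330.0,163.6,z),"side tip",onz(c,337.1,200.7,z),tri(d,(330,163.6),c,(337.1,200.7)))
# expected pixel of tip if coaxial with TCP; knob via wrist
for q in (d,c): print("exp",proj(q,[P[0],P[1],z]))
print("wrist knob top @ z", wonz(w,324,285,P[2]+.007), "wrist hole",wonz(w,254.2,221.3,.056))
crop(w,284,210,364,320,6,"g.png")
E
```

```text
[0.45811395 0.06819089 0.18132254]
scene tip [0.45963058 0.07087994 0.10832254] side tip [0.45799276 0.06757484 0.10832254] (array([0.45844809, 0.06982577, 0.10867076]), np.float64(0.0031074222566977237))
exp [329.09423103 162.87238727]
exp [336.95882667 200.83219762]
wrist knob top @ z [0.45870136 0.06930435 0.18832254] wrist hole [0.46559974 0.00590989 0.056     ]
```

View pics/g.png

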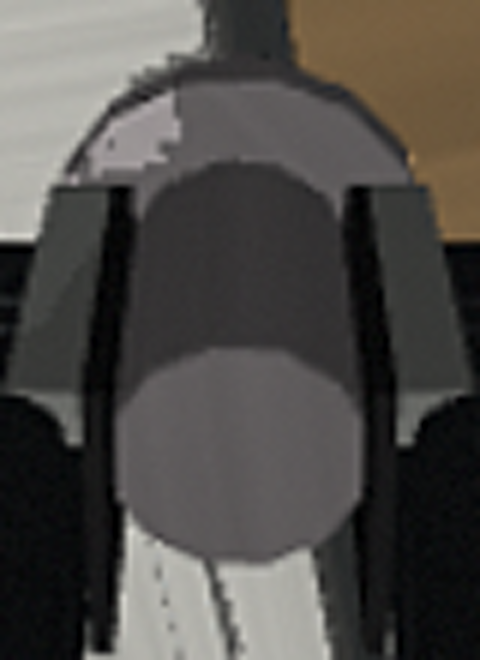

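Call:
{"op": "servo_tool", "data": {
  "deltas": [
    [[0.15,-1.5,0],0,-1],
    [[0.15,-1.5,0],0,-1],
    [[0.15,-1.5,-0.5],0,-1],
    [[0.18,-1.2,-0.8],0,-1],
    [[0,-0.5,-1],0,-1],
    [[0,0,-1],0,-1],
    [[0,0,-0.6],0,-1],
    [[0,0,0],0,-1],
    [[0,0,0],0,-1]
  ]
}}

```text
clock: 10.8
position: [0.4645, 0.0061, 0.1424]
orientation: [-0.703, 0.08, -0.08, 0.703]
wrist_force: [0.1, -0.4, -1.5]
width: 0.0176
```

```bash
python3 - <<'E'
from h import *
d=camera("scene");c=camera("side");w=camera("wrist");s=r.state();P=s["position"];print(P,s["wrist_force"])
z=P[2]-.073
for q,n in ((d,"scene"),(c,"side")): print(n,"exp tip",proj(q,[P[0],P[1],z]),"hole px",proj(q,[.4645,.0063,.056]))
def g(q,u,v,h=20): return cv2.resize(q["img"][v-h:v+h,u-h:u+h,::-1],(400,400),interpolation=cv2.INTER_CUBIC)
cv2.imwrite("pics/h1.png",np.hstack([g(d,305,165),g(c,344,200)]))
E
```

```text
[0.46470608 0.00605352 0.1428446 ] [ 0.61288614 -0.36473272 -1.19223276]
scene exp tip [304.67889182 168.1131258 ] hole px [304.96667682 170.95774319]
side exp tip [343.23884148 197.92822373] hole px [343.08755189 202.12408688]
```

View pics/h1.png

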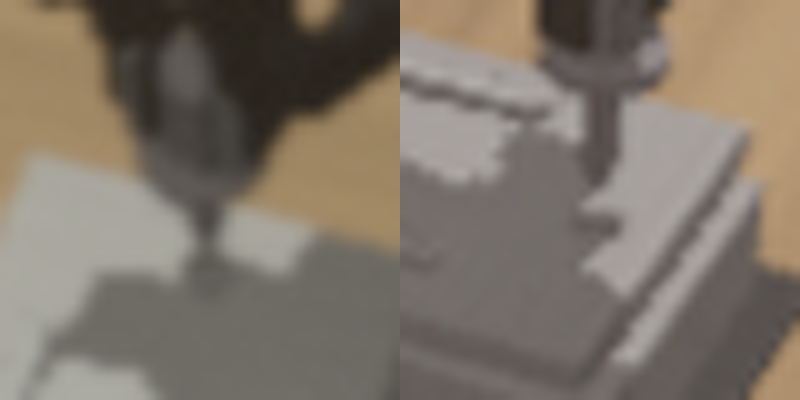

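The tip is directly above the lid hole in both views: scene panel (206,250) over (206,278), side panel (598,185) over (603,220). I'll insert it slowly.

Call:
{"op": "servo_tool", "data": {
  "deltas": [
    [[0,0,-0.5],0,-1],
    [[0,0,-0.5],0,-1],
    [[0,0,-0.5],0,-1],
    [[0,0,-0.3],0,-1],
    [[0,0,-0.3],0,-1],
    [[0,0,0],0,-1]
  ]
}}

```text
clock: 11.45
position: [0.4642, 0.0059, 0.1207]
orientation: [-0.703, 0.08, -0.08, 0.703]
wrist_force: [-0.2, 0.4, -1.1]
width: 0.0177
```

Call:
{"op": "servo_tool", "data": {
  "deltas": [
    [[0,0,-0.3],0,-1],
    [[0,0,-0.3],0,-1],
    [[0,0,-0.3],0,-1],
    [[0,0,-0.3],0,-1],
    [[0,0,0],0,-1]
  ]
}}

```text
clock: 11.87
position: [0.4642, 0.006, 0.1088]
orientation: [-0.703, 0.08, -0.08, 0.703]
wrist_force: [-0.1, -0.3, -1.0]
width: 0.0179
```

Call:
{"op": "servo_tool", "data": {
  "deltas": [
    [[0,0,-0.4],0,-1],
    [[0,0,-0.4],0,-1],
    [[0,0,-0.4],0,-1],
    [[0,0,-0.3],0,-1],
    [[0,0,-0.2],0,-1],
    [[0,0,0],0,-1]
  ]
}}

```text
clock: 12.37
position: [0.4643, 0.0059, 0.0919]
orientation: [-0.703, 0.08, -0.08, 0.703]
wrist_force: [-0.6, -0.0, -0.9]
width: 0.0179
```

Call:
{"op": "servo_tool", "data": {
  "deltas": [
    [[0,0,-0.2],0,-1],
    [[0,0,-0.2],0,-1],
    [[0,0,-0.2],0,-1],
    [[0,0,-0.1],0,-1],
    [[0,0,0],0,-1],
    [[0,0,0],0,-1]
  ]
}}

```text
clock: 12.87
position: [0.4644, 0.0059, 0.0854]
orientation: [0.703, -0.08, 0.08, -0.703]
wrist_force: [-1.3, -0.4, 1.6]
width: 0.0177
```

Call:
{"op": "servo_tool", "data": {
  "deltas": [
    [[0,0,-0.1],0,-1],
    [[0,0,-0.1],0,-1],
    [[0,0,0],0,-1]
  ]
}}

```text
clock: 13.12
position: [0.4643, 0.0059, 0.0839]
orientation: [0.703, -0.08, 0.08, -0.702]
wrist_force: [-5.2, -0.8, 11.6]
width: 0.0179
```

Call:
{"op": "servo_tool", "data": {
  "deltas": [
    [[0,0,-0.1],0,-1],
    [[0,0,0],0,-1]
  ]
}}

```text
clock: 13.28
position: [0.4643, 0.0059, 0.0837]
orientation: [0.703, -0.08, 0.08, -0.702]
wrist_force: [-8.8, 0.6, 23.1]
width: 0.0178
```

The stop is hard: 1 mm more command added 11 N and moved the tool only 0.2 mm, to TCP z = 0.0837 (tip about 0.011). I'll check it holds, and look.

Call:
{"op": "servo_tool", "data": {
  "deltas": [
    [[0,0,0],0,-1],
    [[0,0,0],0,-1],
    [[0,0,0],0,-1],
    [[0,0,0],0,-1],
    [[0,0,0],0,-1],
    [[0,0,0],0,-1]
  ]
}}

```text
clock: 13.78
position: [0.4643, 0.0059, 0.0838]
orientation: [0.703, -0.08, 0.08, -0.702]
wrist_force: [-9.0, 0.7, 23.4]
width: 0.0179
```

```bash
python3 - <<'E'
from h import *
d=camera("scene");c=camera("side");w=camera("wrist");s=r.state();print(s["position"],s["wrist_force"],s["width"])
def g(q,u,v,h=35): return cv2.resize(q["img"][v-h:v+h,u-h:u+h,::-1],(400,400),interpolation=cv2.INTER_CUBIC)
cv2.imwrite("pics/i1.png",np.hstack([g(d,300,190,60),g(c,335,200)]));cv2.imwrite("pics/i2.png",w["img"][:,:,::-1])
E
```

```text
[0.46430133 0.00589645 0.08373897] [-7.88817378  0.04287683 22.64798605] 0.01799081163567848
```

View pics/i1.png

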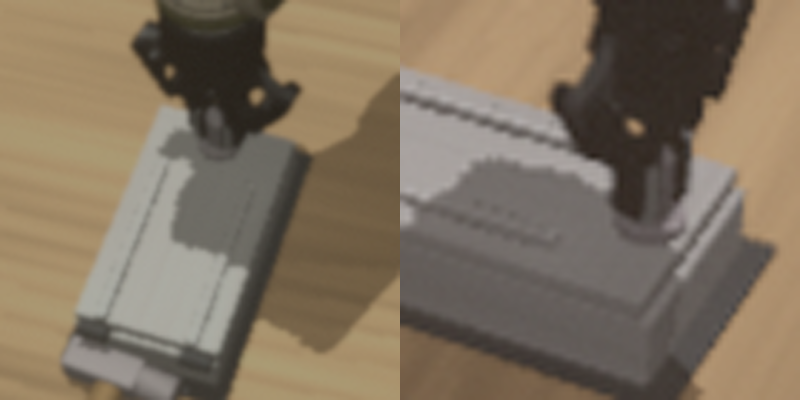

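View pics/i2.png

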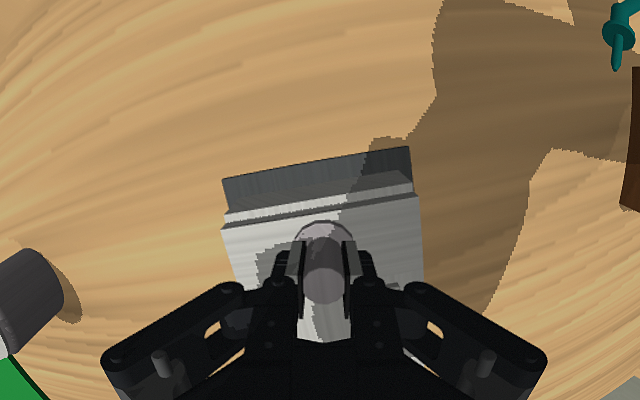

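The flange is flat on the lid (side panel, about (650,225)) and the lid lies parallel to the base. The tip works out at 0.0107, against 0.011 when home, and the push is steady at about 23 N. Handing in.

```bash
python3 -c "
from rig import order,r
print(order.finish_job()); print(r.state()['wrist_force'])"
```

```text
the job is handed in; nothing more can be done
None
the job is handed in; nothing more can be done
```

The job is handed in at about 14 s, with the press shut and the arm still gripping the pin and pressing. I pushed the lid over from behind and it fell onto the cork former. Then I took the tall slim-knobbed steel pin from the two-pin rack, the farther of the two, and pushed it through the lid hole into the base.

**Last checks:**
- **Pin depth:** the tip works out at 10.7 mm above the bench, against 11 mm when home.
- **Push:** it held steady at about 23 N, against a hard stop, for the half second before hand-in. 6 to 9 N is enough to shut the lid.
- **Grip and lid:** the pin is still held at 80 N. The pictures show the flange flat on the lid and no visible gap.

**What didn't quite agree:**
- **Side force:** about 8 to 9 N along x stayed on the wrist while pressing.
- **Camera views:** they disagreed by 2 to 4 mm, so I averaged them.
- **Finger opening:** it read 18 mm on the 20 mm knob.
- **Look-alike pins:** the blue and turquoise ones showed up in different spots between early pictures, though the arm never went near them.

I never touched the short pin, tin, hammer or heel block, but I did not re-measure their positions at the end.

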